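# Open the gluing press and slide the finished ring out

## Task

The glue on the wooden ring has set. Push the press's counterweighted arm up by its red cross handle, past its balance point, so that it stays raised on its own; then push the ring along the table with the fingertips until it lies wholly on the round cork mat. Pick nothing up, and leave the dish, the vial and the stone where they stand.

Things in the scene. Friction and masses are not known exactly. Their poses are not given: they have to be found in the camera images.
- press: Small gluing press fixed to the table: blue steel fork of two cheeks, 65 mm deep (20 mm before to 45 mm behind the origin), 68 mm wide, 105 mm tall, on feet 125 mm long, 98 mm wide over both. Origin on the table right under the pivot; x points from the cross handle's side to the counterweight's side (the lowered arm reaches to -x), z up.
- press_pivot (a point): Pivot of the press's arm, 65 mm above the table over the press's origin; the arm turns about the press's y axis. A 12 mm wide aluminium bar rises from here at 28 degrees (arm lowered) to the cross handle; a brass counterweight sits behind the pivot.
- press_arm (a joint): Angle of the press's arm in rad: about 0 lowered with its foot on the ring (lowest -0.03), growing as the handle end goes up and over toward the press's +x; 1.65 is the back stop. It balances at about 1.13: let go below that it falls back, above that it tips by itself to the back stop within some seconds and stays. No spring; it takes under 0.3 N m to raise.
- handle_mid (a point): Middle of the cross handle, 160 mm from the pivot: lowered, 141 mm from it toward the press's -x and 140 mm above the table; at the back stop, 88 mm past it toward +x and 199 mm above the table. The handle is a bar along the press's y, 156 mm long, 16 mm thick, with a red sleeve on each side from 18 to 78 mm off the middle.
- wood_ring: Loose dark wooden ring lying flat, 32 mm across, 12 mm tall, 30 g (mass varies), origin at the centre of its underside. It starts under the foot of the press, on the table top.
- cork_mat: Round cork mat, 90 mm across, thinner than 1 mm (things slide onto it without a step), lying about 145 mm to the left or to the right of the ring in the press's y. Origin at its centre on the table.
- pin_dish: Loose small pale glazed dish of pins, 69 mm across, 16 mm tall, on the other side of the ring from the mat; to be left alone. Origin under its centre.
- red_vial: Loose clear vial of red beads with a white cap, 29 mm across, 52 mm tall, standing beside the press; to be left alone. Origin under its centre.
- stone: Loose black and green turquoise nugget, 20x30x17 mm, lying on the other side of the press from the vial; to be left alone. Origin under its centre.
- press_foot (a point): Centre of the underside of the black rubber foot, 20 mm across, at the lower end of a thin vertical steel spindle (8 mm) that hangs from the arm 110 mm from the pivot toward the press's -x. As the arm goes up, the spindle swings out toward -x under the middle of the handle: push beside it.

How it is judged:
On the way, in this order (a step that is already met when the one before it is completed fails the run):
1. the press's arm is up past its balance point, near its back stop (value of joint press_arm above 1.45 rad), for 0.2 s.
2. the ring lies wholly on the cork mat (horizontal distance between wood_ring and cork_mat below 0.03 m), for 0.1 s.
At the end, for the whole second after the job is handed in: The press's arm stands raised by itself (joint above 1.45 rad), and the ring lies flat and still on the cork mat, its centre within 30 mm of the mat's centre (value of joint press_arm above 1.45 rad and horizontal distance between wood_ring and cork_mat below 0.03 m and height (world z) of wood_ring below 0.006 m and angle between wood_ring's own z axis and vertical below 0.15 rad and linear speed of wood_ring below 0.02 m/s); the robot touches nothing.
It fails at once if the ring is lifted off the table or thrown (height (world z) of wood_ring above 0.01 m).
It fails at once if the ring is pushed away before the arm is up (value of joint press_arm below 1.2 rad and distance of wood_ring from where it was at the start of the episode above 0.04 m).
It fails at once if the dish is moved by more than 15 mm (distance of pin_dish from where it was at the start of the episode above 0.015 m).
It fails at once if the vial is moved by more than 15 mm or tipped over (distance of red_vial from where it was at the start of the episode above 0.015 m or angle between red_vial's own z axis and vertical above 0.5 rad).
It fails at once if the stone is moved by more than 15 mm (distance of stone from where it was at the start of the episode above 0.015 m).
It also fails if it takes over 56 s, if anything falls off the work surface, if the arm or the gripper's body presses on something with over 40 N, if the wrist force passes 120 N, or if a joint passes its speed limit or range.

## Robot

A 6-joint arm with a two-finger parallel gripper is mounted at the origin on the work surface; the furniture and walls round the work are solid. World frame = base frame: x ahead of the robot, y to its left, z up, the work surface at z = 0. Lengths are in m, angles in rad, forces in N, time in s.
With the tool pointing down it reaches from about 0.35 to 0.975 m from the base axis. Payload 4.9 kg.
Tool frame: the origin (TCP) lies midway between the tips of the shut fingers; the grasp point (between the pads) lies 19 mm behind it; z points along the fingers, y is the line along which they close (so a half turn about z gives the same grasp; the last joint's range is limited). The gripper opens to 85 mm and grips with 20 to 120 N. Pads are 22 mm wide; open, the fingers measure 114 mm over their backs; the gripper's body (76 mm by 85 mm) begins 54 mm behind the grasp point. The pads swing forward as they close: fully open they stand 13 mm farther back than shut.
Start: joints at [-0.119, 0.053, 1.613, -0, 1.476, -0.119], TCP at [0.625, 0, 0.231] pointing down, gripper open.
Joint ranges: [-3.01, 3.01], [-1.01, 2.22], [0.06, 2.58], [-1.02, 4.17], [0.09, 2.62], [-3.14, 3.14]. Speed limits (rad/s): [2.57, 2.57, 3.14, 3.14, 3.14, 3.14].

## Interface

Orientations are given as a rotation vector (axis times angle).
In Python, from station import ctrl gives the robot as it stands.
- The arm moves only by the shell command python3 -m handwheel 'ROWS' [FORCE]. ROWS is JSON, a list of rows, each an object with "gripper": the gripper command: -1 is fully open, 1 is shut, values between are in proportion; "offset": the shift along the tool's x, y, z in mm, a list of three; "rotation": the turn, a rotation vector about the tool's x, y, z in rad, a list of three. A call has exactly 8 rows; each row is the pose to reach, as a shift and turn from the pose commanded when the call began, along the tool's axes at that moment; what a row does not reach only later rows make up. A row lasts 1/8 s, in which the tool goes at most 62.5 mm and 10.7 degrees, less where a joint would pass 70% of its speed; a pose out of reach is approached as far as the arm can. A call with a gripper value outside its range is refused whole. The fingers move at their own pace and stop on an object; FORCE is the grip in N (left out, the last holds). Time passes only in rows, so rows that repeat a pose let the fingers close, or fill a call up. It gives the time, the measured TCP pose, the force, the opening and the grip force at its end, in the units of the state.
- ctrl.get_obs(): the state, without advancing time (a new reading comes with each control period).
- ctrl.get_image(name): name is "scene" or "side" or "wrist"; returns a dict with "image" (420x560x3 uint8, red, green, blue), "fovy" (degrees; the focal length in pixels is half the picture's height over the tangent of half this angle, whatever the lens; pixels are square), "cx", "cy" (the principal point, pixels), "xyz" and "attitude" of the camera in the world. Camera axes: x right, y up, looking along -z (the intrinsics and any distortion apply to the point x, -y, -z); pixel columns grow to the right and rows downward; lengths in m; the calibration is good to about 2 mm. A picture is of the moment at which its call begins. There is no depth.
- ctrl.finish_job(): hands the job in; it is judged then, once.
The state is a dict: "t": time; "q": joint angles; "dq": joint speeds; "effort": joint torques, N m; "tool_pos": TCP position; "tool_rot": TCP orientation; "contact_force": force on the tool from outside, world axes, zero at the start; "wrist_torque": the same for the moment, N m; "opening": finger opening in m; "grip_force": force on a finger pad.
Only numpy, scipy, OpenCV 4.12 (cv2) and the standard library are available. Lean on these libraries where they do the work, as an engineer would, in place of code of your own. Each camera call takes 0.05 s, during which the arm holds its last target. There are 200 camera calls.

## Working session

There is one attempt and no reset: what is moved stays moved. The work goes in short steps, Python scripts to look and compute and a shell command to move; the robot and the scene stay as the last step left them, time stands still between calls to the robot, and variables do not carry over. Pictures are saved under pics/ and viewed, at most 10 in all, crops included, and the job is handed in when it is done.

```bash
mkdir -p pics; ls; python3 - <<'E'
from station import ctrl
import cv2
o=ctrl.get_obs(); print({k:o[k] for k in('t','tool_pos','tool_rot','opening')})
for n in('scene','side'):
    d=ctrl.get_image(n); cv2.imwrite(f'pics/{n}0.png',d['image'][:,:,::-1]); print(n,{k:v for k,v in d.items() if k!='image'})
E
```

```text
pics
{'t': 0.0, 'tool_pos': array([6.24366563e-01, 1.08491618e-04, 2.30021819e-01]), 'tool_rot': array([-2.22020419e+00, -2.22031108e+00,  2.01344219e-03]), 'opening': 0.08549691601553973}
scene {'fovy': 42.78727478755137, 'cx': 285.7227385290003, 'cy': 211.5019718172559, 'xyz': array([-0.00350059, -0.48482302,  0.63918931]), 'attitude': array([ 0.929881  , -0.4486854 , -0.77448752])}
side {'fovy': 57.039616794708174, 'cx': 281.507066116746, 'cy': 211.55697508490232, 'xyz': array([ 0.20964079, -0.57408188,  0.56370872]), 'attitude': array([ 0.96485934, -0.28560543, -0.52832883])}
```

View pics/scene0.png

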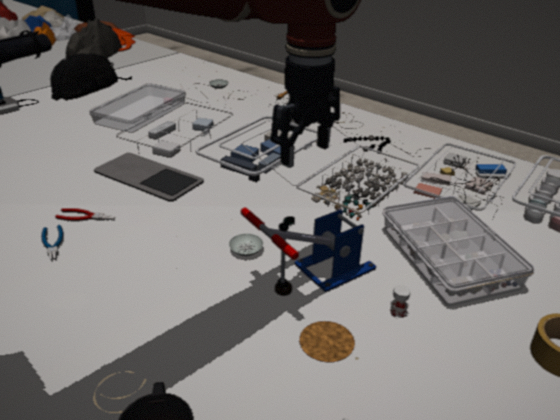

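View pics/side0.png

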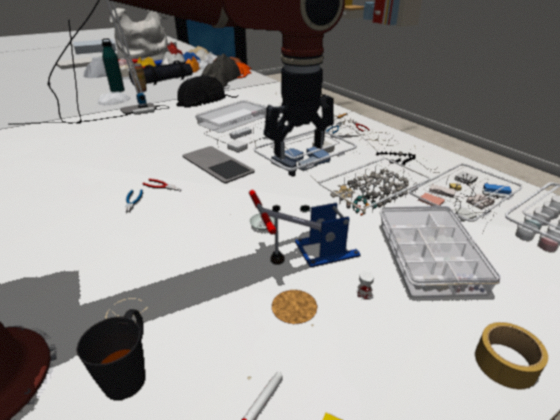

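The scene view shows the handle's red sleeves from about (244,211) to (295,254), foot and ring at (284,287), cork mat at (327,341), dish at (246,245) and vial at (400,300). In the side view the mat is at (295,306), the handle runs from (252,193) to (271,230), and the foot is at (278,258).

```bash
cat > h.py <<'E'
from station import ctrl
import cv2, numpy as np
from scipy.spatial.transform import Rotation as R
def cam(n):
    d=ctrl.get_image(n); d['R']=R.from_rotvec(d['attitude']).as_matrix(); d['f']=210/np.tan(np.radians(d['fovy']/2)); return d
def ray(d,p):
    v=np.array([(p[0]-d['cx'])/d['f'],-(p[1]-d['cy'])/d['f'],-1]); v=d['R']@v; return d['xyz'],v/np.linalg.norm(v)
def plane(d,p,z):
    o,v=ray(d,p); return o+v*(z-o[2])/v[2]
def tri(ds,ps):
    A=np.zeros((3,3));b=np.zeros(3)
    for d,p in zip(ds,ps):
        o,v=ray(d,p);M=np.eye(3)-np.outer(v,v);A+=M;b+=M@o
    return np.linalg.solve(A,b)
def proj(d,X):
    c=d['R'].T@(np.array(X)-d['xyz']); return np.array([d['cx']-d['f']*c[0]/c[2],d['cy']+d['f']*c[1]/c[2]])
def blob(d,lo,hi,roi):
    x0,y0,x1,y1=roi; h=cv2.cvtColor(d['image'],cv2.COLOR_RGB2HSV)[y0:y1,x0:x1]
    m=cv2.inRange(h,np.array(lo),np.array(hi)); return np.argwhere(m>0)[:,::-1]+[x0,y0]
E
python3 - <<'E'
from h import *
np.set_printoptions(precision=4,suppress=True)
S,D=cam('scene'),cam('side')
for d,roi in((S,(290,310,365,370)),(D,(262,280,328,330))):
    p=blob(d,(8,90,60),(25,255,255),roi); c=(p.min(0)+p.max(0))/2; print('mat',len(p),c,plane(d,c,0))
red=[]
for d,roi in((S,(230,200,305,265)),(D,(243,185,280,238))):
    p=np.vstack([blob(d,(0,150,70),(8,255,255),roi),blob(d,(172,150,70),(180,255,255),roi)])
    (cx,cy),(w,h),a=cv2.minAreaRect(p.astype(np.float32)); b=cv2.boxPoints(((cx,cy),(w,h),a))
    o=b[np.argsort(b[:,1])]; e=[o[:2].mean(0),o[2:].mean(0)]; print(len(p),e); red.append(e)
f=tri((S,D),(red[0][0],red[1][0]));n=tri((S,D),(red[0][1],red[1][1]));print('handle',f,n,(f+n)/2,np.linalg.norm(f-n))
for nm,ps,z in(('ring',((284,289),(278,259)),.009),('dish',((246,246),(262,223)),.01),('vialcap',((401,292),(366,276)),.05)):
    print(nm,[plane(d,p,z) for d,p in zip((S,D),ps)],tri((S,D),ps))
ims=[]
for d,(x,y) in((S,(215,190)),(D,(225,180))):
    ims.append(cv2.resize(d['image'][y:y+190,x:x+200,::-1],None,fx=2,fy=2,interpolation=cv2.INTER_CUBIC)*1)
cv2.imwrite('pics/crop.png',cv2.convertScaleAbs(np.hstack(ims),alpha=1.6,beta=20))
E
```

```text
mat 1720 [326.5 341.5] [ 0.5153 -0.1431  0.    ]
mat 1180 [294.  306.5] [ 0.5174 -0.1448  0.    ]
153 [array([242.6161, 208.3123], dtype=float32), array([294.9965, 255.2365], dtype=float32)]
206 [array([249.1176, 191.5294], dtype=float32), array([273.5588, 232.2647], dtype=float32)]
handle [0.5469 0.0729 0.1446] [ 0.5216 -0.0665  0.1299] [0.5343 0.0032 0.1372] 0.14243442302232756
ring [array([ 0.5584, -0.015 ,  0.009 ]), array([ 0.5622, -0.0172,  0.009 ])] [ 0.5693 -0.0059 -0.0028]
dish [array([0.6047, 0.1246, 0.01  ]), array([0.603, 0.121, 0.01 ])] [0.6059 0.1258 0.0074]
vialcap [array([ 0.6471, -0.1953,  0.05  ]), array([ 0.6517, -0.1943,  0.05  ])] [ 0.6551 -0.1914  0.0443]
```

View pics/crop.png

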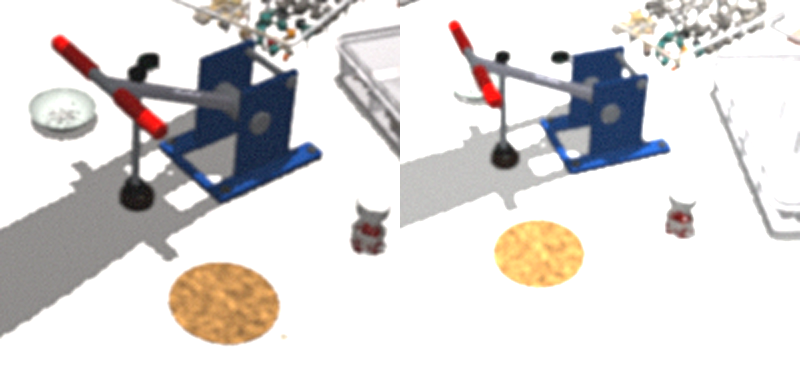

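The crop shows the arm lowered with its foot on the ring, and the press feet corners at scene pixels (326,288), (375,267) and (297,264).

```bash
python3 - <<'E'
from h import *
np.set_printoptions(precision=4,suppress=True)
S,D=cam('scene'),cam('side')
for d,ps in((S,((243.5,209.5),(294.5,254.5))),(D,((250,192.5),(272.5,231)))):
    f,n=[plane(d,p,.14) for p in ps]; v=f-n; print('handle',f,n,(f+n)/2,np.linalg.norm(v),np.degrees(np.arctan2(-v[0],v[1])))
for d,ps in((S,((326,287),(375,266),(296,263.5))),(D,((225+572/2,180+170/2),(225+668/2,180+148/2),(225+543/2,180+122/2)))):
    a,b,c=[plane(d,p,.006) for p in ps]; v=b-a;w=c-a; print(a,b,c,np.linalg.norm(v),np.linalg.norm(w),np.degrees([np.arctan2(v[1],v[0]),np.arctan2(-w[0],w[1])]))
E
```

```text
handle [0.553  0.0768 0.14  ] [ 0.5135 -0.0719  0.14  ] [0.5332 0.0024 0.14  ] 0.15387458998215905 -14.877480692746945
handle [0.548  0.0721 0.14  ] [ 0.5137 -0.0754  0.14  ] [ 0.5309 -0.0016  0.14  ] 0.1513893287432178 -13.08820545964689
[ 0.6161 -0.0655  0.006 ] [ 0.7279 -0.0981  0.006 ] [0.6324 0.0186 0.006 ] 0.11645198288796699 0.0855841881501227 [-16.2436 -10.9373]
[ 0.9787 -0.3084  0.006 ] [ 1.1057 -0.3463  0.006 ] [ 1.0325 -0.2411  0.006 ] 0.13253890931594842 0.08618041534206924 [-16.6177 -38.622 ]
```

```bash
cat >> h.py <<'E'
yaw=np.radians(-15); X=np.array([np.cos(yaw),np.sin(yaw),0]); Y=np.array([-X[1],X[0],0]); Z=np.array([0,0,1.])
HM=np.array([.532,.0005,.140]); PV=HM+.141*X-.075*Z
TA=np.radians(30)
def tgt(tilt): # tool z tilted toward press +x
    z=np.sin(tilt)*X-np.cos(tilt)*Z; y=np.cos(tilt)*X+np.sin(tilt)*Z
    return np.column_stack([np.cross(y,z),y,z])
def hand(phi,back=0,side=.055):
    T=tgt(TA); h=PV+.16*(-np.cos(phi)*X+np.sin(phi)*Z)+side*Y
    return h-T[:,1]*(.023+back)+T[:,2]*.015
def off(p,M=None):
    o=ctrl.get_obs(); C=R.from_rotvec(o['tool_rot']).as_matrix()
    return np.round((C.T@(np.array(p)-o['tool_pos']))*1000,1), None if M is None else np.round(R.from_matrix(C.T@M).as_rotvec(),3)
E
python3 - <<'E'
from h import *
print(PV)
p=hand(np.radians(28),.03); print(p); print(off(p+[0,0,.08],tgt(TA))); print(off(p,tgt(TA)))
E
```

```text
[ 0.66819554 -0.03599349  0.065     ]
[0.50888177 0.0636347  0.10062507]
(array([  63.6, -115.9,   50.4]), array([-0.521, -0.069,  0.256]))
(array([  63.6, -115.8,  130.4]), array([-0.521, -0.069,  0.256]))
```

```bash
python3 -m handwheel '[{"gripper":1,"offset":[15,-30,0],"rotation":[-0.13,-0.02,0.065]},{"gripper":1,"offset":[30,-60,10],"rotation":[-0.26,-0.035,0.13]},{"gripper":1,"offset":[45,-90,25],"rotation":[-0.39,-0.05,0.19]},{"gripper":1,"offset":[63.6,-116,50],"rotation":[-0.521,-0.069,0.256]},{"gripper":1,"offset":[63.6,-116,80],"rotation":[-0.521,-0.069,0.256]},{"gripper":1,"offset":[63.6,-116,110],"rotation":[-0.521,-0.069,0.256]},{"gripper":1,"offset":[63.6,-116,130],"rotation":[-0.521,-0.069,0.256]},{"gripper":1,"offset":[63.6,-116,130],"rotation":[-0.521,-0.069,0.256]}]' 20
python3 - <<'E'
from h import *
print(ctrl.get_obs()['tool_pos'])
ims=[cam(n)['image'][100:380,150:430,::-1] for n in('scene','side')]
cv2.imwrite('pics/pre.png',cv2.resize(np.hstack(ims),(800,400)))
for i,phi in enumerate(np.radians(np.linspace(28,104,25))): print(i,off(hand(phi,-.004))[0])
E
```

```text
t: 1.3
tool_pos: [0.5074, 0.0635, 0.099]
tool_rot: [2.138, 1.641, 0.434]
contact_force: [-0.4, -0.4, 0.0]
opening: -0.0003
grip_force: 0.0
[0.50736228 0.06350111 0.09899488]
0 [-0.1 32.8  1.1]
1 [-0.1 40.5 -3.4]
2 [-0.1 48.3 -7.4]
3 [ -0.1  56.4 -11. ]
4 [ -0.1  64.7 -14.2]
5 [ -0.1  73.1 -16.9]
6 [ -0.1  81.6 -19.1]
7 [ -0.1  90.3 -20.8]
8 [ -0.1  99.1 -22.1]
9 [-1.000e-01  1.079e+02 -2.290e+01]
10 [-1.000e-01  1.167e+02 -2.310e+01]
11 [-1.000e-01  1.256e+02 -2.290e+01]
12 [-1.000e-01  1.344e+02 -2.220e+01]
13 [-1.000e-01  1.431e+02 -2.110e+01]
14 [-1.000e-01  1.518e+02 -1.940e+01]
15 [-1.000e-01  1.604e+02 -1.730e+01]
16 [-1.000e-01  1.688e+02 -1.470e+01]
17 [-1.000e-01  1.771e+02 -1.160e+01]
18 [-1.000e-01  1.852e+02 -8.100e+00]
19 [-1.000e-01  1.931e+02 -4.100e+00]
20 [-1.000e-01  2.008e+02  3.000e-01]
21 [-1.000e-01  2.082e+02  5.100e+00]
22 [-1.000e-01  2.154e+02  1.030e+01]
23 [-1.000e-01  2.222e+02  1.590e+01]
24 [-1.000e-01  2.287e+02  2.190e+01]
```

View pics/pre.png

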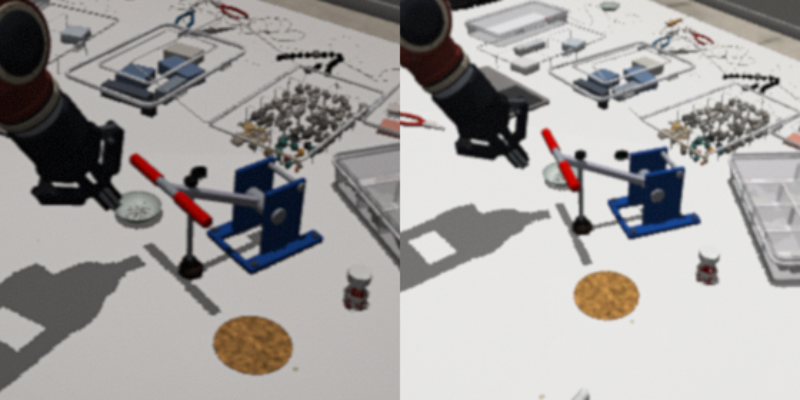

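The picture shows the shut fingertips behind and below the left red sleeve, clear of the dish. Now pushing along the arc.

```bash
python3 -m handwheel '[{"gripper":1,"offset":[0,16,1],"rotation":[0,0,0]},{"gripper":1,"offset":[0,33,0],"rotation":[0,0,0]},{"gripper":1,"offset":[0,41,-4],"rotation":[0,0,0]},{"gripper":1,"offset":[0,49,-8],"rotation":[0,0,0]},{"gripper":1,"offset":[0,57,-11],"rotation":[0,0,0]},{"gripper":1,"offset":[0,65,-14],"rotation":[0,0,0]},{"gripper":1,"offset":[0,73,-17],"rotation":[0,0,0]},{"gripper":1,"offset":[0,82,-19],"rotation":[0,0,0]}]'
python3 - <<'E'
from h import *
ims=[cam(n)['image'][100:380,150:430,::-1] for n in('scene','side')]
cv2.imwrite('pics/push1.png',cv2.resize(np.hstack(ims),(800,400)))
E
```

```text
t: 2.4
tool_pos: [0.5687, 0.0476, 0.1593]
tool_rot: [2.136, 1.638, 0.439]
contact_force: [-0.6, -0.4, -0.4]
opening: 0.0001
grip_force: 0.4
```

View pics/push1.png

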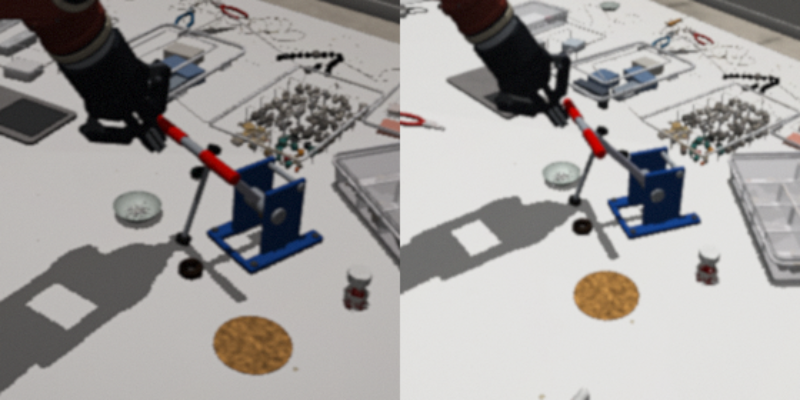

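The arm is rising on the fingers, and the ring stays at about (190,268) in the crop. I'll continue the arc.

```bash
python3 -m handwheel '[{"gripper":1,"offset":[0,9,-2],"rotation":[0,0,0]},{"gripper":1,"offset":[0,18,-3],"rotation":[0,0,0]},{"gripper":1,"offset":[0,26,-4],"rotation":[0,0,0]},{"gripper":1,"offset":[0,35,-4],"rotation":[0,0,0]},{"gripper":1,"offset":[0,44,-4],"rotation":[0,0,0]},{"gripper":1,"offset":[0,53,-3],"rotation":[0,0,0]},{"gripper":1,"offset":[0,62,-2],"rotation":[0,0,0]},{"gripper":1,"offset":[0,70,0],"rotation":[0,0,0]}]'
python3 -m handwheel '[{"gripper":1,"offset":[0,9,2],"rotation":[0,0,0]},{"gripper":1,"offset":[0,17,4],"rotation":[0,0,0]},{"gripper":1,"offset":[0,25,7],"rotation":[0,0,0]},{"gripper":1,"offset":[0,33,11],"rotation":[0,0,0]},{"gripper":1,"offset":[0,41,15],"rotation":[0,0,0]},{"gripper":1,"offset":[0,49,19],"rotation":[0,0,0]},{"gripper":1,"offset":[0,56,24],"rotation":[0,0,0]},{"gripper":1,"offset":[0,63,29],"rotation":[0,0,0]}]'
python3 - <<'E'
from h import *
ims=[cam(n)['image'][100:380,150:430,::-1] for n in('scene','side')]
cv2.imwrite('pics/push2.png',cv2.resize(np.hstack(ims),(800,400)))
E
```

```text
t: 3.5
tool_pos: [0.6276, 0.0318, 0.1941]
tool_rot: [2.136, 1.638, 0.439]
contact_force: [-1.2, 0.1, 0.1]
opening: 0.0004
grip_force: 0.2
t: 4.5
tool_pos: [0.6942, 0.0139, 0.2002]
tool_rot: [2.136, 1.638, 0.439]
contact_force: [0.1, -0.2, 0.3]
opening: -0.0005
grip_force: 0.0
```

View pics/push2.png

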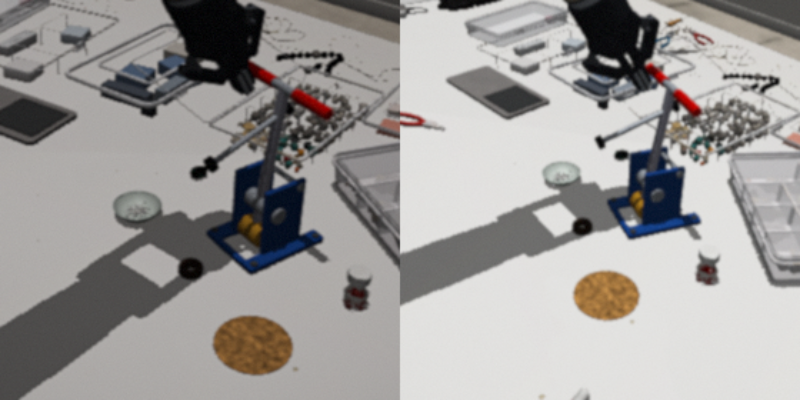

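The arm stands past vertical with its handle ahead of the fingers. The ring is still at crop (190,268), scene px (283,287). I'll back off, then check the arm and locate the ring.

```bash
python3 -m handwheel '[{"gripper":1,"offset":[0,-8,0],"rotation":[0,0,0]},{"gripper":1,"offset":[8,-18,-10],"rotation":[0,0,0]},{"gripper":1,"offset":[16,-35,-20],"rotation":[0,0,0]},{"gripper":1,"offset":[20,-60,-30],"rotation":[0,0,0]},{"gripper":1,"offset":[20,-85,-30],"rotation":[0,0,0]},{"gripper":1,"offset":[20,-110,-30],"rotation":[0,0,0]},{"gripper":1,"offset":[20,-120,-30],"rotation":[0,0,0]},{"gripper":1,"offset":[20,-120,-30],"rotation":[0,0,0]}]'
python3 - <<'E'
from h import *
np.set_printoptions(precision=4,suppress=True)
S,D=cam('scene'),cam('side')
P=[]
for d,roi in((S,(262,270,302,302)),(D,(240,235,290,275))):
    p=blob(d,(0,0,0),(180,255,45),roi); c=(p.min(0)+p.max(0))/2; print(len(p),p.min(0),p.max(0),c,plane(d,c,.006))
ims=[d['image'][100:380,150:430,::-1] for d in(S,D)]
cv2.imwrite('pics/up.png',cv2.resize(np.hstack(ims),(800,400)))
E
```

```text
t: 5.6
tool_pos: [0.5834, 0.0647, 0.1662]
tool_rot: [2.135, 1.639, 0.44]
contact_force: [-0.1, 0.3, 0.4]
opening: 0.0001
grip_force: 0.0
156 [276 282] [290 294] [283. 288.] [ 0.562  -0.0097  0.006 ]
90 [272 254] [282 263] [277.  258.5] [ 0.5632 -0.0116  0.006 ]
```

View pics/up.png

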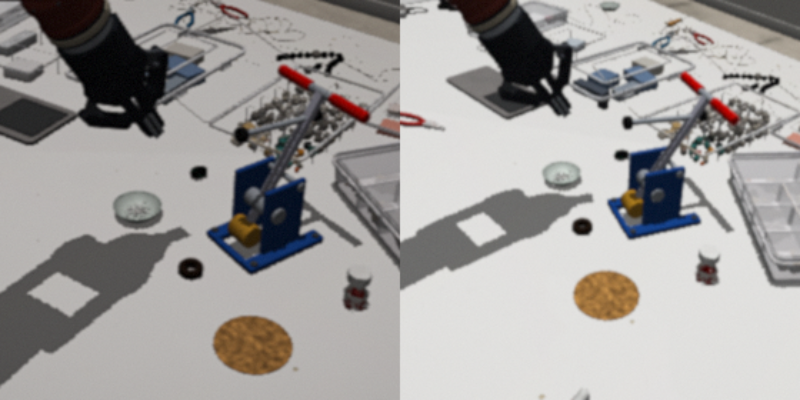

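The press arm now leans back onto its stop. The ring is free at scene (283,288), and the stone is at scene (289,220), behind and to the left of the press.

```bash
python3 - <<'E'
from h import *
np.set_printoptions(precision=4,suppress=True)
S=cam('scene'); print('stone',plane(S,(289,220),.008))
ring=np.array([.5625,-.0105,0]);mat=np.array([.516,-.144,0]);d=(mat-ring);L=np.linalg.norm(d);d/=L
t=.1; y0=np.array([-d[1],d[0],0]); z=np.sin(t)*y0-np.cos(t)*Z; y=np.cos(t)*y0+np.sin(t)*Z
M=np.column_stack([np.cross(y,z),y,z]); st=ring-d*.05+[0,0,.007]
print(L,st); print(off(st+[0,0,.10],M),off(st,M))
E
```

```text
stone [0.7359 0.1243 0.008 ]
0.1413665448400009 [0.5789 0.0367 0.007 ]
(array([-28.1, -29.1,  52.9]), array([ 0.426, -0.023,  0.07 ])) (array([-28.1, -79.3, 139.4]), array([ 0.426, -0.023,  0.07 ]))
```

```bash
python3 -m handwheel '[{"gripper":0.53,"offset":[-7,-7,13],"rotation":[0.1,-0.006,0.017]},{"gripper":0.53,"offset":[-14,-15,26],"rotation":[0.21,-0.012,0.035]},{"gripper":0.53,"offset":[-21,-22,40],"rotation":[0.32,-0.018,0.052]},{"gripper":0.53,"offset":[-28,-29,53],"rotation":[0.426,-0.023,0.07]},{"gripper":0.53,"offset":[-28,-41.5,74.5],"rotation":[0.426,-0.023,0.07]},{"gripper":0.53,"offset":[-28,-54,96],"rotation":[0.426,-0.023,0.07]},{"gripper":0.53,"offset":[-28,-61.5,109],"rotation":[0.426,-0.023,0.07]},{"gripper":0.53,"offset":[-28,-61.5,109],"rotation":[0.426,-0.023,0.07]}]'
python3 - <<'E'
from h import *
np.set_printoptions(precision=4,suppress=True)
ring=np.array([.5625,-.0105,0]);mat=np.array([.516,-.144,0]);d=(mat-ring);d/=np.linalg.norm(d)
print(off(ring-d*.05+[0,0,.007])[0],off(mat-d*.025+[0,0,.007])[0])
ims=[cam('scene')['image'][100:380,150:430,::-1],cam('side')['image'][100:380,150:430,::-1]]
cv2.imwrite('pics/hov.png',cv2.resize(np.hstack(ims),(800,400)))
E
```

```text
t: 6.75
tool_pos: [0.5774, 0.0367, 0.0399]
tool_rot: [2.496, 1.773, 0.083]
contact_force: [-0.3, 0.3, 0.1]
opening: 0.0201
grip_force: 0.0
[ 0.6 -1.7 32.8] [-165.8   -1.7   33.1]
```

View pics/hov.png

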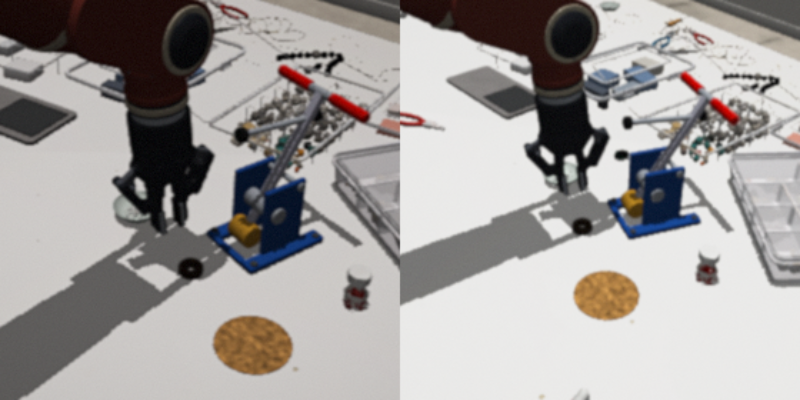

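The open fingers hover on the dish side of the ring (crop (190,268)), lined up with the mat and clear of the dish and press. Next I'll descend and push.

```bash
python3 -m handwheel '[{"gripper":0.53,"offset":[0,-1,16],"rotation":[0,0,0]},{"gripper":0.53,"offset":[0,-1.5,32],"rotation":[0,0,0]},{"gripper":0.53,"offset":[-8,-1.5,32],"rotation":[0,0,0]},{"gripper":0.53,"offset":[-16,-1.5,32],"rotation":[0,0,0]},{"gripper":0.53,"offset":[-24,-1.5,32],"rotation":[0,0,0]},{"gripper":0.53,"offset":[-32,-1.5,32],"rotation":[0,0,0]},{"gripper":0.53,"offset":[-40,-1.5,32],"rotation":[0,0,0]},{"gripper":0.53,"offset":[-48,-1.5,32],"rotation":[0,0,0]}]'
python3 -m handwheel '[{"gripper":0.53,"offset":[-9,0,0],"rotation":[0,0,0]},{"gripper":0.53,"offset":[-18,0,0],"rotation":[0,0,0]},{"gripper":0.53,"offset":[-27,0,0],"rotation":[0,0,0]},{"gripper":0.53,"offset":[-36,0,0],"rotation":[0,0,0]},{"gripper":0.53,"offset":[-45,0,0],"rotation":[0,0,0]},{"gripper":0.53,"offset":[-54,0,0],"rotation":[0,0,0]},{"gripper":0.53,"offset":[-63,0,0],"rotation":[0,0,0]},{"gripper":0.53,"offset":[-70,0,0],"rotation":[0,0,0]}]'
python3 - <<'E'
from h import *
np.set_printoptions(precision=4,suppress=True)
mat=np.array([.516,-.144,0]);ring=np.array([.5625,-.0105,0]);d=(mat-ring);d/=np.linalg.norm(d)
print(off(mat-d*.025+[0,0,.007])[0])
ims=[cam('scene')['image'][180:380,220:420,::-1],cam('side')['image'][150:350,200:400,::-1]]
cv2.imwrite('pics/slide.png',cv2.resize(np.hstack(ims),(800,400)))
E
```

```text
t: 7.85
tool_pos: [0.5638, -0.0096, 0.0094]
tool_rot: [2.494, 1.772, 0.087]
contact_force: [1.0, 0.4, 0.8]
opening: 0.0202
grip_force: 0.4
t: 8.85
tool_pos: [0.5405, -0.0758, 0.0092]
tool_rot: [2.495, 1.772, 0.086]
contact_force: [-0.1, 1.2, 2.2]
opening: 0.0197
grip_force: 1.1
[-47.5  -0.9   2.2]
```

View pics/slide.png

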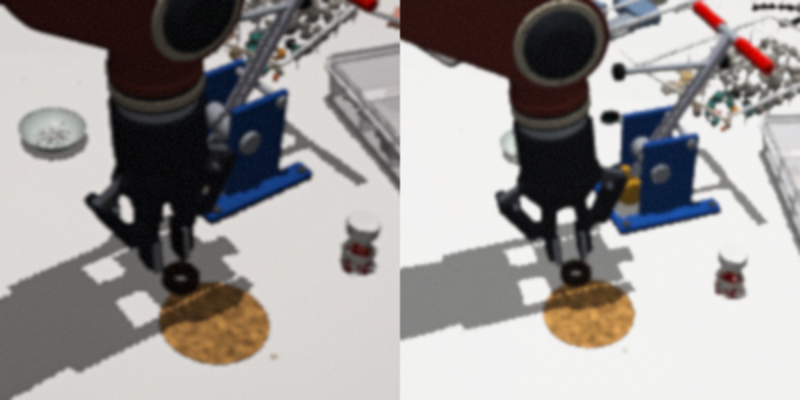

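The ring is held in the notch between the fingertips at scene px (310,319), and its leading edge is at the mat. I'll push about 46 mm more.

```bash
python3 -m handwheel '[{"gripper":0.53,"offset":[-8,0,0],"rotation":[0,0,0]},{"gripper":0.53,"offset":[-16,0,0],"rotation":[0,0,0]},{"gripper":0.53,"offset":[-24,0,0],"rotation":[0,0,0]},{"gripper":0.53,"offset":[-32,0,0],"rotation":[0,0,0]},{"gripper":0.53,"offset":[-38,0,0],"rotation":[0,0,0]},{"gripper":0.53,"offset":[-43,0,0],"rotation":[0,0,0]},{"gripper":0.53,"offset":[-46,0,0],"rotation":[0,0,0]},{"gripper":0.53,"offset":[-46,0,0],"rotation":[0,0,0]}]'
python3 - <<'E'
from h import *
np.set_printoptions(precision=4,suppress=True)
ims=[]
for n,roi in(('scene',(295,318,365,372)),('side',(262,280,328,335))):
    d=cam(n); p=blob(d,(0,0,0),(180,255,45),roi); m=cv2.connectedComponentsWithStats
    print(len(p),p.min(0),p.max(0),plane(d,(p.min(0)+p.max(0))/2,.006)); x,y=roi[:2]
    ims.append(d['image'][y-80:y+80,x-60:x+100,::-1])
cv2.imwrite('pics/on.png',cv2.resize(np.hstack(ims),(800,400)))
E
```

```text
t: 9.95
tool_pos: [0.5254, -0.1188, 0.0091]
tool_rot: [2.495, 1.772, 0.085]
contact_force: [-0.8, 0.3, 0.6]
opening: 0.02
grip_force: 0.1
503 [296 318] [335 345] [ 0.5161 -0.1197  0.006 ]
335 [265 280] [301 309] [ 0.5138 -0.1113  0.006 ]
```

View pics/on.png

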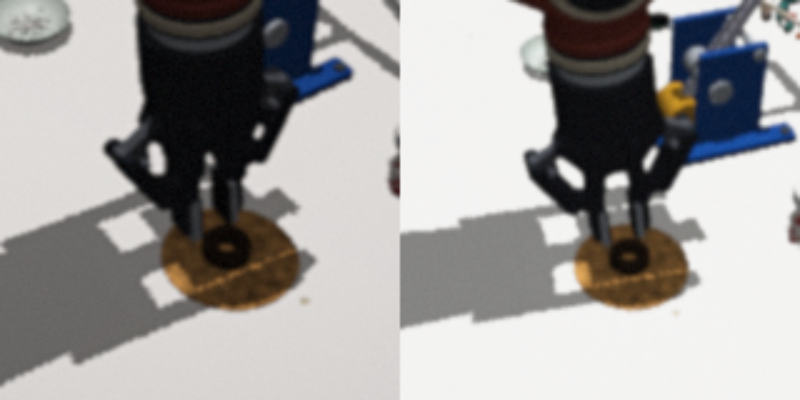

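The ring lies wholly on the mat: its centre is at crop (227,246) and the mat's at (230,258), roughly 8 mm apart. I'll back away and rise, then check numerically.

```bash
python3 -m handwheel '[{"gripper":0.53,"offset":[5,0,0],"rotation":[0,0,0]},{"gripper":0.53,"offset":[15,0,0],"rotation":[0,0,0]},{"gripper":0.53,"offset":[25,0,-5],"rotation":[0,0,0]},{"gripper":0.53,"offset":[25,-5,-35],"rotation":[0,0,0]},{"gripper":0.53,"offset":[25,-15,-75],"rotation":[0,0,0]},{"gripper":0.53,"offset":[25,-25,-115],"rotation":[0,0,0]},{"gripper":0.53,"offset":[25,-30,-140],"rotation":[0,0,0]},{"gripper":0.53,"offset":[25,-30,-140],"rotation":[0,0,0]}]'
python3 - <<'E'
from h import *
np.set_printoptions(precision=4,suppress=True)
for n,roi in(('scene',(298,318,350,365)),('side',(268,286,322,328))):
    d=cam(n); p=blob(d,(0,0,0),(180,255,32),roi)
    print(len(p),p.min(0),p.max(0),plane(d,np.median(p,0),.006))
d=cam('scene'); x=np.vstack([blob(d,(0,150,70),(8,255,255),(330,120,420,220)),blob(d,(172,150,70),(180,255,255),(330,120,420,220))])
e=PV+.16*(np.cos(np.radians(57.5))*X+np.sin(np.radians(57.5))*Z); print('handle px',x.min(0),x.max(0),'expect',proj(d,e+.078*Y),proj(d,e-.078*Y))
E
```

```text
t: 11.05
tool_pos: [0.4942, -0.0804, 0.1485]
tool_rot: [2.49, 1.771, 0.091]
contact_force: [-0.0, 0.7, 0.5]
opening: 0.0202
grip_force: 0.0
248 [316 328] [334 345] [ 0.5167 -0.1386  0.006 ]
145 [286 296] [300 309] [ 0.5176 -0.1409  0.006 ]
handle px [346 146] [407 184] expect [347.0995 148.4441] [406.7019 183.0208]
```

The ring is about 5 mm from the mat's centre, and the handle sits where the back stop puts it.

```bash
python3 -c "
from station import ctrl
print(ctrl.finish_job())"
```

```text
the job is handed in; nothing more can be done
None
```

The job is handed in: the press arm stands raised at its back stop and the ring lies on the cork mat about 5 mm from its centre; I planned clear of the dish, vial and stone but did not measure them again, and no verdict came back.

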